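# Sweep the broken crocks into the tilt-out bin

## Robot

A 6-joint arm with a two-finger parallel gripper is mounted at the origin on the work surface. World frame = base frame: x ahead of the robot, y to its left, z up, the work surface at z = 0. Lengths are in m, angles in rad, forces in N, time in s.
With the tool pointing down it reaches from about 0.375 to 0.9 m from the base axis. Payload 3.1 kg.
Tool frame: the origin (TCP) lies between the finger pads; the fingertips stand 25 mm ahead of it and the grasp point (between the pads) lies 6 mm ahead of it; z points along the fingers, y is the direction in which the jaws open and shut (so a half turn about z gives the same grasp; the last joint's range is limited). The gripper opens to 85 mm and grips with 20 to 120 N. Pads are 22 mm wide; open, the fingers measure 114 mm over their backs; the gripper's body (76 mm by 85 mm) begins 54 mm behind the grasp point. The pads swing forward as they close: fully open they stand 13 mm farther back than shut.
Start: joints at [0.993, 0.527, 1.433, -0, 1.181, -0.178], TCP at [0.243, 0.576, 0.256] pointing down, gripper open.
Joint ranges: [-3.08, 3.08], [-0.75, 2.2], [0.22, 2.44], [-1.43, 4.57], [0, 2.65], [-2.85, 2.85]. Speed limits (rad/s): [2.79, 2.79, 3.14, 3.14, 3.14, 3.14].

## Interface

Orientations are given as a unit quaternion [x, y, z, w].
In Python, from plant import arm gives the robot as it stands.
- The arm moves only by the tool arm_command, never from a script. Its argument "rows" is a list of rows, each a list of 4 numbers: the shift along the world's x, y, z in cm, then the turn about the world's z in degrees. A call has 1 to 12 rows; each row shifts and turns the commanded pose from where the row before left it; what a row does not reach is not made up. A row lasts 1/12 s, in which the tool goes at most 41.7 mm and 7.16 degrees, less where a joint would pass 70% of its speed; a pose out of reach is approached as far as the arm can. A call with a gripper value outside its range is refused whole. "claw" is the closure, from -1 (fully open) to 1 (shut), so that 0 is half open, set as the call begins (left out, the last holds). The fingers move at their own pace and stop on an object; the grip force is fixed at half the most. Time passes only in rows, so rows that do not move let the fingers close. It gives the time, the measured TCP pose, the force and the opening at its end, in the units of the state.
- arm.read_state(): the state, without advancing time (a new reading comes with each control period).
- arm.grab_frame(name): name is "side" or "top" or "wrist"; returns a dict with "pixels" (480x640x3 uint8, red, green, blue), "range_z" (480x640 float32, m along the optical axis (not along the pixel's ray), 0 where there is no reading), "fx", "fy", "cx", "cy" (pixels), "R" (3x3) and "t" (3): a world point X has camera coordinates R X + t; the wrist camera has in their place "mount" (4x4, takes a point from camera to tool coordinates, whose origin is the TCP and whose axes are the flange's). Camera axes: x right, y down, z forward; pixel columns grow to the right and rows downward; lengths in m; the calibration is good to about 2 mm. A picture is of the moment at which its call begins: read the wrist's pose just before it.
- arm.close_job(): hands the job in, once; it reports no verdict.
Trained networks look in a picture, given as the dict that the camera call returned (one of the last four; its "shot" number tells which), for a name from the list of things; names that differ only in an ending like _2 or _b are one class to them, and where a whole thing is asked for, a point or a joint stands for the part that bears it (a point fixed in the world has none). Each returns a list of dicts, best first, with "score" (0 to 1); they miss things now and then, are a little off and sometimes report something else, mostly with a low value. They report only what shows in the picture. A call takes as long as a camera call. They do not tell look-alikes from the thing itself.
- arm.masks_of(target, picture): "pixels" (480x640 bool, what is visible of it).
- arm.place_of(target, picture): "position" ([x, y, z] in m, in the coordinates of the camera as it stood for that picture, good to about 4 mm: a listed point, or the origin of a listed thing).
The state is a dict: "time": time; "q": joint angles; "qd": joint speeds; "joint_efforts": joint torques, N m; "tool_pos": TCP position; "tcp_rot": TCP orientation; "ft_force": force on the tool from outside, world axes, zero at the start; "ft_torque": the same for the moment, N m; "finger_gap": finger opening in m.
Only numpy, scipy, OpenCV 4.12 (cv2) and the standard library are available. Lean on these libraries where they do the work, as an engineer would, in place of code of your own. Each camera call takes 0.05 s, during which the arm holds its last target.

## Task

Sweep the three broken terracotta pieces along the marble ledge and over its end into the open blue tilt-out bin with the fingertips, as with a broom: slide them, do not pick them up. When all three are in the bin, push the bin fully shut, and leave the planter, mister, spoon, dibber and trowel where they are.

Things in the scene. Friction and masses are not known exactly. Their poses are not given: they have to be found in the camera images.
- ledge: fixed raised ledge, plaster base with a flat white marble top 300 mm (x) by 540 mm (y), its top 180 mm above its origin. Origin on the work surface, below a point of the marble's centreline: in its own frame the marble spans x -150 to 150 and y -200 to 340 mm. The end at y = -200 has no lip; the bin opens just beyond it. Own z up
- ledge_edge (a point): middle of the marble's top edge at the bin end; own axes as the ledge
- bin (a joint): tilt of the blue plastic bin in rad: 0 is fully shut (front panel upright against the end of the ledge), 0.9 is its stop; it starts open at 0.65 to 0.85. It leans out towards the ledge's own -y, and its friction hinge stays where it is left (about 0.35 N m, so about 2 to 4 N at the tab to push it shut)
- bin_hinge (a point): middle of the bin's hinge line, 30 mm above the work surface and 6 mm beyond the ledge's end; own axes turn with the bin: x along the hinge (as the ledge's x), z up the front panel, y into the bin. The bin is 216 mm wide (x -108 to 108) and V-shaped: a front panel 148 mm tall at y -6 to 0, a sloping back plate 120 mm long at 35 deg above y, 5 mm side walls. Open, its mouth reaches 95 to 115 mm beyond the ledge's end
- bin_tab (a point): middle of the top edge of the finger tab, 80 mm wide and 6 mm thick, that rises 27 mm above the middle of the bin's front panel; 175 mm from the hinge. Shut, it stands 25 mm higher than the marble; open, 10 to 35 mm lower; own axes as bin_hinge
- shard_a: a broken piece of terracotta flower pot lying flat, 46 x 43 mm, irregular outline, 12 to 14 mm thick, 40 g or so; origin at the centre of its underside, x along its longer side, z up
- shard_b: a broken piece of terracotta flower pot lying flat, 44 x 42 mm, irregular outline, 12 to 14 mm thick, 40 g or so; origin at the centre of its underside, x along its longer side, z up
- shard_c: a broken piece of terracotta flower pot lying flat, 50 x 42 mm, irregular outline, 12 to 14 mm thick, 40 g or so; origin at the centre of its underside, x along its longer side, z up
- planter: small glazed green planter with a leafy plant, 90 mm across, pot 85 mm tall, standing near the ledge's left end; origin under its centre; leave alone
- mister: copper-coloured aluminium mister with a black twist cap, 60 mm across, 168 mm tall, standing near the ledge's left end; origin under its centre; leave alone
- spoon: stainless steel spoon, 156 mm long, its round bowl 40 mm across, lying along the far side of the marble, x along its length, origin under its middle; leave alone
- dibber: wooden dibber with a steel point, 210 mm long and 26 mm thick, lying along the far side of the marble, x along its length towards the point, origin 110 mm from its butt; leave alone
- trowel: green plastic hand trowel with an orange handle, 283 mm long, 24 mm tall, lying on the work surface to the robot's right, beyond the bin, x towards its point; leave alone
Mind the look-alikes: they are no part of the job. Leave any purple or yellow look-alike of the shard_b alone.

How it is judged:
By the outcome, as a careful person would: the job done as asked, in the order asked, and still so for the second after the job is handed in, with the robot touching nothing.
It also fails if it takes over 72 s, if anything falls off the work surface, if the arm or the gripper's body presses on something with over 40 N, if the wrist force passes 120 N, or if a joint passes its speed limit or range.

## Working session

There is one attempt and no reset: what is moved stays moved. The work goes in short steps, Python scripts to look and compute and a tool call to move; the robot and the scene stay as the last step left them, time stands still between calls to the robot, and variables do not carry over. Pictures are saved under pics/ and viewed, and the job is handed in when it is done.

Besides the shell and the picture viewer there is one more tool, called as name(argument=value, ...), one argument or row to a line, values as JSON. arm_command: Moves the arm, as the interface text tells. Its arguments: {"type":"object","properties":{"rows":{"type":"array","items":{"type":"array","items":{"type":"number"}}},"claw":{"type":"number"}},"required":["rows"]}

```bash
mkdir -p pics; ls; cat > h.py <<'E'
import numpy as np, cv2
from plant import arm
def save(fr,name): cv2.imwrite('pics/'+name, cv2.cvtColor(fr['pixels'],cv2.COLOR_RGB2BGR))
def cam2w(fr,p): return fr['R'].T@(np.asarray(p,float)-fr['t'])
def cloud(fr):
    z=fr['range_z']; v,u=np.mgrid[0:480,0:640]
    P=np.stack([(u-fr['cx'])/fr['fx']*z,(v-fr['cy'])/fr['fy']*z,z],-1)
    return (P-fr['t'])@fr['R']
E
python3 - <<'E'
from h import *
s=arm.read_state(); print(s)
f=arm.grab_frame('top'); save(f,'top0.png'); 
g=arm.grab_frame('side'); save(g,'side0.png')
for n in ['ledge','ledge_edge','bin','bin_hinge','bin_tab','shard_a','shard_b','shard_c','planter','mister','spoon','dibber','trowel']:
  for fr,c in ((f,'top'),(g,'side')):
    try:
      r=arm.place_of(n,fr); print(n,c,[(np.round(cam2w(fr,d['position']),3).tolist(),round(d['score'],2)) for d in r])
    except Exception as e: print(n,c,e)
E
```

```text
pics
{'time': 0.0, 'q': array([ 9.92499851e-01,  5.28486023e-01,  1.43391469e+00, -3.22894162e-05,
        1.18138801e+00, -1.78524094e-01]), 'qd': array([-0.00132792,  0.00025449,  0.00170064,  0.00017577, -0.00063458,
       -0.00220764]), 'joint_efforts': array([ 1.49306383e-03, -4.42352772e+01, -1.78031158e+01, -9.36354422e-05,
        8.35746905e-03, -3.54976635e-05]), 'tool_pos': array([0.24287891, 0.57515277, 0.25531742]), 'tcp_rot': array([ 1.98551646e-01,  9.80089811e-01, -1.02586789e-03, -3.91788991e-04]), 'ft_force': array([ 0.22997079, -0.28550257, -0.47999512]), 'ft_torque': array([ 0.00452326, -0.03187464,  0.02674715]), 'finger_gap': 0.0851320621805632}
ledge top [([0.47, 0.372, 0.178], 0.59), ([0.515, -0.116, 0.03], 0.23)]
ledge side []
ledge_edge top [([0.52, -0.106, 0.178], 0.85), ([0.507, -0.242, 0.154], 0.66)]
ledge_edge side [([0.516, -0.112, 0.181], 0.76)]
bin top it knows: bin_hinge, bin_tab, dibber, ledge, ledge_edge, mister, planter, shard, spoon, trowel
bin side it knows: bin_hinge, bin_tab, dibber, ledge, ledge_edge, mister, planter, shard, spoon, trowel
bi
[... 1217 characters left out ...]
1)]
shard_c side [([0.551, 0.087, 0.182], 0.88), ([0.49, 0.202, 0.184], 0.81), ([0.341, -0.211, 0.001], 0.54), ([0.542, -0.029, 0.18], 0.52), ([0.628, 0.369, 0.177], 0.26)]
planter top [([0.625, 0.373, 0.183], 0.89), ([0.652, -0.023, 0.182], 0.35)]
planter side [([0.629, 0.37, 0.179], 0.68)]
mister top [([0.472, 0.371, 0.182], 0.59)]
mister side [([0.464, 0.375, 0.175], 0.57)]
spoon top [([0.652, -0.023, 0.18], 0.66)]
spoon side [([0.644, -0.025, 0.181], 0.73)]
dibber top [([0.664, 0.209, 0.183], 0.85)]
dibber side [([0.659, 0.211, 0.182], 0.65)]
trowel top [([0.57, -0.454, -0.005], 0.86), ([0.472, 0.373, 0.176], 0.3)]
trowel side [([0.573, -0.46, 0.0], 0.72), ([0.645, -0.024, 0.182], 0.37)]
```

View pics/top0.png

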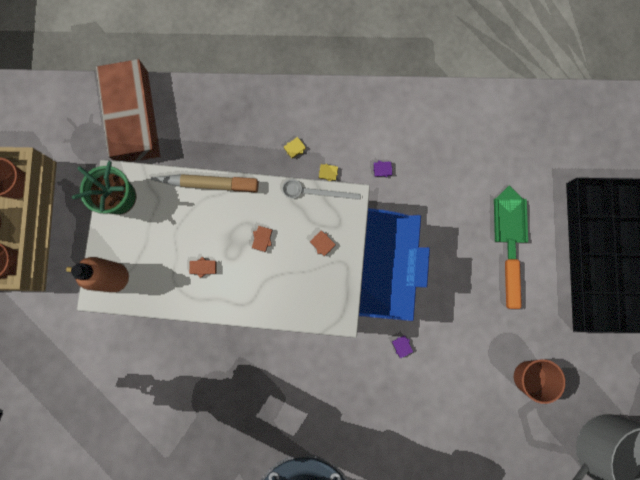

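View pics/side0.png

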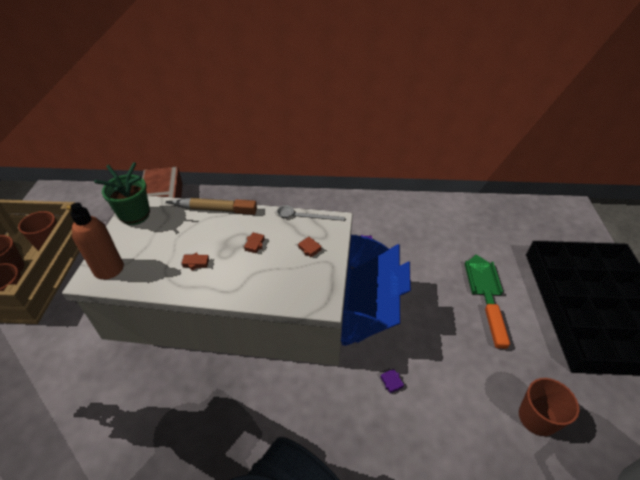

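```bash
cat > meas.py <<'E'
from h import *
def shards(f,P=None):
    P=cloud(f) if P is None else P
    hsv=cv2.cvtColor(f['pixels'],cv2.COLOR_RGB2HSV)
    m=((hsv[...,0]<12)|(hsv[...,0]>172))&(hsv[...,1]>110)&(hsv[...,2]>50)
    m&=(P[...,0]>0.36)&(P[...,0]<0.70)&(P[...,1]<0.30)&(P[...,1]>-0.32)&(f['range_z']>0)
    n,l,st,c=cv2.connectedComponentsWithStats(m.astype(np.uint8))
    for i in range(1,n):
        if st[i,4]<25: continue
        q=P[l==i]; 
        print('blob px',np.round(c[i]),st[i,4],'mean',np.round(np.median(q,0),4),'x',np.round(np.percentile(q[:,0],[1,99]),3),'y',np.round(np.percentile(q[:,1],[1,99]),3),'z',np.round(np.percentile(q[:,2],[5,50,95]),3))
E
python3 - <<'E'
from meas import *
f=arm.grab_frame('top'); P=cloud(f)
shards(f,P)
g=arm.grab_frame('side'); print('side'); shards(g)
# marble top
m=(np.abs(P[...,2]-0.18)<0.008)&(P[...,0]>0.3)&(P[...,0]<0.8)&(P[...,1]>-0.2)&(P[...,1]<0.5)
m=cv2.morphologyEx(m.astype(np.uint8),cv2.MORPH_OPEN,np.ones((5,5)))
n,l,st,c=cv2.connectedComponentsWithStats(m); i=1+np.argmax(st[1:,4]); q=P[l==i]
print(st[i],'z',np.median(q[:,2]))
r=cv2.minAreaRect(q[:,:2].astype(np.float32)); print(r); print(cv2.boxPoints(r))
# bin blue
hsv=cv2.cvtColor(f['pixels'],cv2.COLOR_RGB2HSV)
b=(hsv[...,0]>100)&(hsv[...,0]<125)&(hsv[...,1]>150)&(hsv[...,2]>40)&(P[...,1]<-0.08)&(P[...,1]>-0.3)
q=P[b]; print('bin',np.percentile(q,[1,50,99],axis=0))
w=arm.grab_frame('wrist'); save(w,'w0.png'); print(np.round(w['mount'],3))
E
```

```text
blob px [262. 238.] 338 mean [0.5522 0.0876 0.1942] x [0.53  0.574] y [0.072 0.104] z [0.191 0.194 0.197]
blob px [322. 243.] 317 mean [ 0.545  -0.0288  0.1942] x [0.525 0.565] y [-0.05  -0.009] z [0.191 0.194 0.197]
blob px [202. 267.] 360 mean [0.4949 0.1998 0.1938] x [0.479 0.511] y [0.175 0.223] z [0.19  0.194 0.198]
side
blob px [244. 205.] 197 mean [0.6483 0.1236 0.2064] x [0.642 0.664] y [0.101 0.147] z [0.197 0.206 0.209]
blob px [254. 242.] 258 mean [0.544  0.0871 0.1947] x [0.526 0.569] y [0.071 0.105] z [0.186 0.195 0.197]
blob px [309. 246.] 260 mean [ 0.538  -0.0295  0.1947] x [0.52  0.561] y [-0.051 -0.007] z [0.186 0.195 0.197]
blob px [195. 260.] 289 mean [0.4872 0.1997 0.1946] x [0.475 0.504] y [0.176 0.222] z [0.188 0.195 0.197]
[   78   161   291   177 35573] z 0.18025298339563184
((0.5371217727661133, 0.16024267673492432), (0.5405961275100708, 0.3003699481487274), 85.4969711303711)
[[ 0.3661788  -0.09742975]
 [ 0.6656216  -0.12101233]
 [ 0.70806473  0.4179151 ]
 [ 0.40862197  0.44149768]]
bin [[ 0.4068255  -0.23622109  0.03518004]
 [ 0.51287499 -0.17542563  0.0963122 ]
 [ 0.61769748 -0.1174521   0.15308014]]
[[-0.    -0.96  -0.281  0.072]
 [ 1.    -0.001  0.001 -0.   ]
 [-0.001 -0.281  0.96  -0.118]
 [ 0.     0.     0.     1.   ]]
```

arm_command(
  rows=[
    [0.7,-2.8,0.5,-6],
    [0.7,-2.8,0.5,-6],
    [0.7,-2.8,0.5,-6],
    [0.7,-2.8,0.5,-6],
    [0.7,-2.8,0.5,-6],
    [0.7,-2.8,0.5,-6],
    [0.7,-2.8,0.5,-6],
    [0.7,-2.8,0.5,-6],
    [1.5,-3,0,-6],
    [1.5,-3,0,-6],
    [1.5,-3,0,-6],
    [1.5,-3,0,-6],
  ],
  claw=0.55,
)

```text
time: 2.45
tool_pos: [0.3597, 0.2303, 0.2967]
tcp_rot: [0.738, 0.674, 0.001, 0.0]
ft_force: [-0.5, 0.6, 0.8]
finger_gap: 0.0187
```

View pics/w0.png

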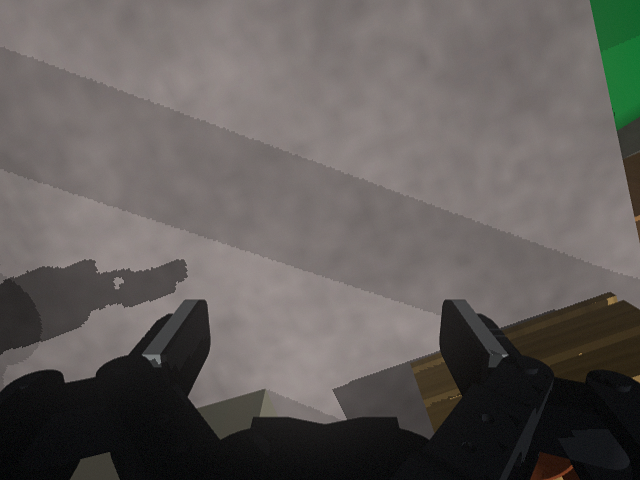

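arm_command(
  rows=[
    [2.7,-3,0,0],
    [2.7,-3,0,0],
    [2.7,-3,0,0],
    [2.7,-3,0,0],
    [2.7,-3,0,0],
    [2.7,-3,0,0],
    [2.4,-3,0,0],
    [0,0,-2,0],
    [0,0,-2,0],
    [0,0,-2,0],
    [0,0,-1,0],
    [0,0,-1,0],
  ],
)

```text
time: 3.45
tool_pos: [0.545, 0.0217, 0.2154]
tcp_rot: [0.737, 0.676, -0.0, -0.0]
ft_force: [-0.5, 0.1, 0.4]
finger_gap: 0.0191
```

```bash
python3 - <<'E'
from h import *
s=arm.read_state(); print(s['time'],s['tool_pos'],s['ft_force'],s['q'])
f=arm.grab_frame('top'); save(f,'top1.png'); 
g=arm.grab_frame('side'); save(g,'side1.png')
a=cv2.cvtColor(f['pixels'],cv2.COLOR_RGB2BGR)[150:350,60:440]; b=cv2.cvtColor(g['pixels'],cv2.COLOR_RGB2BGR)[150:350,60:440]
cv2.imwrite('pics/c1.png',cv2.resize(np.vstack([a,b]),None,fx=1.5,fy=1.5,interpolation=cv2.INTER_CUBIC))
E
```

```text
3.45 [0.54498281 0.02167093 0.21537763] [-0.5129192   0.0682403   0.36507069] [-1.65206095e-01  4.75200712e-01  1.67511026e+00  5.97374496e-06
  9.92329302e-01 -7.94410434e-02]
```

View pics/c1.png

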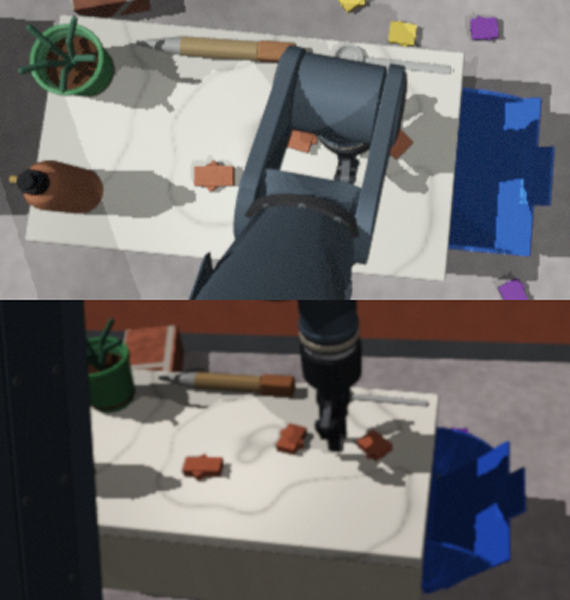

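```bash
python3 - <<'E'
from h import *
s=arm.read_state(); t=s['tool_pos']
for n in ('side','top'):
    f=arm.grab_frame(n); P=cloud(f); v=f['range_z']>0
    m=v&(np.linalg.norm(P[...,:2]-t[:2],axis=-1)<0.2)&(P[...,2]>0.225)
    q=P[m]-t
    for z0 in np.arange(0,0.5,0.03):
        k=q[(q[:,2]>z0)&(q[:,2]<z0+0.03)]
        if len(k)>5: print(n,'z %.2f'%z0,len(k),'x',np.round([k[:,0].min(),k[:,0].max()],3),'y',np.round([k[:,1].min(),k[:,1].max()],3))
E
```

```text
side z 0.00 39 x [-0.045  0.015] y [-0.013  0.017]
side z 0.03 177 x [-0.061  0.015] y [-0.017  0.02 ]
side z 0.06 341 x [-0.068  0.008] y [-0.018  0.022]
side z 0.09 310 x [-0.043 -0.004] y [-0.036  0.036]
side z 0.12 611 x [-0.04   0.005] y [-0.036  0.038]
side z 0.15 493 x [-0.039  0.009] y [-0.035  0.038]
side z 0.18 608 x [-0.038  0.008] y [-0.034  0.036]
side z 0.21 615 x [-0.038 -0.004] y [-0.057  0.032]
side z 0.24 163 x [-0.073  0.013] y [-0.062 -0.042]
side z 0.27 398 x [-0.118  0.02 ] y [-0.062 -0.029]
side z 0.30 971 x [-0.164  0.014] y [-0.059  0.079]
side z 0.33 1763 x [-0.174 -0.025] y [-0.051  0.079]
side z 0.36 1644 x [-0.192 -0.077] y [-0.043  0.064]
side z 0.39 864 x [-0.2   -0.116] y [-0.021  0.068]
side z 0.42 235 x [-0.2   -0.152] y [-0.023 -0.011]
side z 0.45 322 x [-0.199 -0.162] y [-0.025 -0.018]
side z 0.48 60 x [-0.199 -0.178] y [-0.023 -0.017]
top z 0.03 34 x [-0.055 -0.031] y [-0.008  0.016]
top z 0.06 192 x [-0.064 -0.034] y [-0.008  0.019]
top z 0.09 46 x [-0.039 -0.028] y [-0.024  0.02 ]
top z 0.12 103 x [-0.037 -0.018] y [-0.025  0.032]
top z 0.15 61 x [-0.036 -0.02 ] y [-0.022  0.03 ]
top z 0.18 68 x [-0.035 -0.024] y [-0.015  0.026]
top z 0.21 37 x [-0.036 -0.03 ] y [-0.009  0.02 ]
top z 0.24 41 x [-0.06   0.026] y [-0.063  0.051]
top z 0.27 1274 x [-0.11   0.048] y [-0.063  0.054]
top z 0.30 3206 x [-0.148  0.04 ] y [-0.06   0.059]
top z 0.33 1030 x [-0.153 -0.004] y [-0.051  0.078]
top z 0.36 2749 x [-0.149 -0.048] y [-0.043  0.078]
top z 0.39 1322 x [-0.16  -0.097] y [-0.021  0.064]
top z 0.42 1293 x [-0.197 -0.119] y [-0.023  0.076]
top z 0.45 1944 x [-0.198 -0.136] y [-0.025  0.079]
top z 0.48 2292 x [-0.199 -0.155] y [-0.022  0.083]
```

arm_command(
  rows=[
    [-0.1,-0.6,-0.6,0],
    [-0.1,-1,0,0],
    [-0.1,-1,0,0],
    [-0.1,-1,0,0],
    [-0.1,-1,0,0],
    [-0.1,-1,0,0],
    [-0.1,-1,0,0],
    [-0.1,-1,0,0],
  ],
)

```text
time: 4.32
tool_pos: [0.5371, -0.0556, 0.2104]
tcp_rot: [0.737, 0.676, 0.0, 0.0]
ft_force: [0.1, 0.6, 0.0]
finger_gap: 0.0192
```

arm_command(
  rows=[
    [-0.1,-1,0,0],
    [-0.1,-1,0,0],
    [-0.1,-1,0,0],
    [-0.1,-1,0,0],
    [-0.1,-1,0,0],
    [-0.1,-1,0,0],
    [0,-0.5,0,0],
    [0,0,0,0],
  ],
)

```text
time: 4.98
tool_pos: [0.5314, -0.1207, 0.2103]
tcp_rot: [0.737, 0.676, 0.0, 0.0]
ft_force: [1.5, 0.2, -0.2]
finger_gap: 0.0195
```

```bash
python3 - <<'E'
from meas import *
s=arm.read_state(); print(s['time'],s['tool_pos'],s['ft_force'])
f=arm.grab_frame('top'); 
g=arm.grab_frame('side')
shards(f); shards(g)
a=cv2.cvtColor(f['pixels'],cv2.COLOR_RGB2BGR)[150:350,60:440]; b=cv2.cvtColor(g['pixels'],cv2.COLOR_RGB2BGR)[150:350,60:440]
cv2.imwrite('pics/c2.png',cv2.resize(np.vstack([a,b]),None,fx=1.5,fy=1.5,interpolation=cv2.INTER_CUBIC))
E
```

```text
4.9833 [ 0.53138889 -0.12070349  0.21030487] [ 1.50533973  0.21806055 -0.21455131]
blob px [262. 238.] 329 mean [0.5521 0.0875 0.1942] x [0.53  0.574] y [0.072 0.104] z [0.19  0.194 0.197]
blob px [202. 267.] 351 mean [0.4948 0.2    0.194 ] x [0.48 0.51] y [0.175 0.224] z [0.191 0.194 0.197]
blob px [244. 205.] 208 mean [0.6464 0.1258 0.2061] x [0.641 0.664] y [0.101 0.147] z [0.193 0.206 0.209]
blob px [254. 242.] 253 mean [0.5434 0.087  0.1947] x [0.526 0.569] y [0.072 0.104] z [0.187 0.195 0.197]
blob px [195. 261.] 285 mean [0.4873 0.1982 0.1946] x [0.474 0.504] y [0.176 0.22 ] z [0.186 0.195 0.197]
blob px [356. 293.] 179 mean [ 0.5166 -0.1339  0.0673] x [0.502 0.54 ] y [-0.148 -0.119] z [0.053 0.067 0.075]
```

View pics/c2.png

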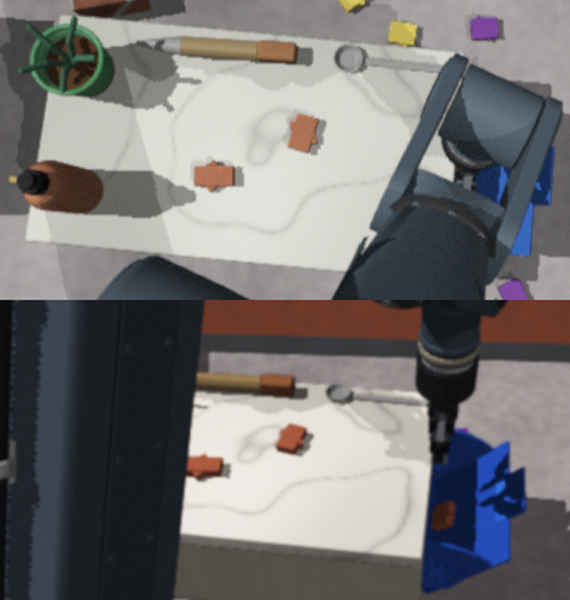

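arm_command(
  rows=[
    [0.1,1,2,0],
    [0.1,3.4,2,0],
    [0.3,3.4,0,0],
    [0.3,3.4,0,0],
    [0.3,3.4,0,0],
    [0.3,3.4,0,0],
    [0.3,3.4,0,0],
    [0.3,3.6,0,0],
    [0,0,-2,0],
    [0,0,-1,0],
    [0,0,-1,0],
  ],
)

```text
time: 6.0
tool_pos: [0.5502, 0.1314, 0.2092]
tcp_rot: [0.736, 0.677, -0.001, -0.001]
ft_force: [0.3, 0.8, -0.0]
finger_gap: 0.0191
```

arm_command(
  rows=[
    [-0.1,-1.2,0,0],
    [-0.1,-1.2,0,0],
    [-0.1,-1.2,0,0],
    [-0.1,-1.2,0,0],
    [-0.1,-1.2,0,0],
    [-0.1,-1.2,0,0],
    [-0.1,-1.2,0,0],
    [-0.1,-1.2,0,0],
    [-0.1,-1.2,0,0],
    [-0.1,-1.2,0,0],
  ],
)

```text
time: 6.83
tool_pos: [0.5411, 0.0094, 0.2104]
tcp_rot: [0.737, 0.676, 0.0, 0.0]
ft_force: [0.3, 1.2, 0.9]
finger_gap: 0.0194
```

```bash
python3 - <<'E'
from meas import *
s=arm.read_state(); print(s['time'],s['tool_pos'],s['ft_force'])
f=arm.grab_frame('top'); 
g=arm.grab_frame('side')
shards(f); shards(g)
a=cv2.cvtColor(f['pixels'],cv2.COLOR_RGB2BGR)[150:350,60:440]; b=cv2.cvtColor(g['pixels'],cv2.COLOR_RGB2BGR)[150:350,60:440]
cv2.imwrite('pics/c3.png',cv2.resize(np.vstack([a,b]),None,fx=1.5,fy=1.5,interpolation=cv2.INTER_CUBIC))
E
```

```text
6.8333 [0.54112342 0.009441   0.2104213 ] [0.26003257 1.21799277 0.91168949]
blob px [370. 260.] 224 mean [ 0.5261 -0.1321  0.0663] x [0.507 0.544] y [-0.147 -0.12 ] z [0.055 0.066 0.074]
blob px [202. 267.] 350 mean [0.4948 0.1998 0.1942] x [0.48 0.51] y [0.176 0.223] z [0.191 0.194 0.197]
blob px [244. 204.] 169 mean [0.6498 0.1251 0.2067] x [0.641 0.663] y [0.101 0.146] z [0.201 0.207 0.209]
blob px [306. 247.] 261 mean [ 0.5358 -0.0235  0.195 ] x [0.518 0.56 ] y [-0.04  -0.007] z [0.186 0.195 0.197]
blob px [195. 261.] 304 mean [0.487  0.199  0.1947] x [0.474 0.503] y [0.176 0.222] z [0.186 0.195 0.197]
blob px [358. 294.] 89 mean [ 0.5124 -0.1405  0.069 ] x [0.503 0.538] y [-0.148 -0.125] z [0.057 0.069 0.076]
```

View pics/c3.png

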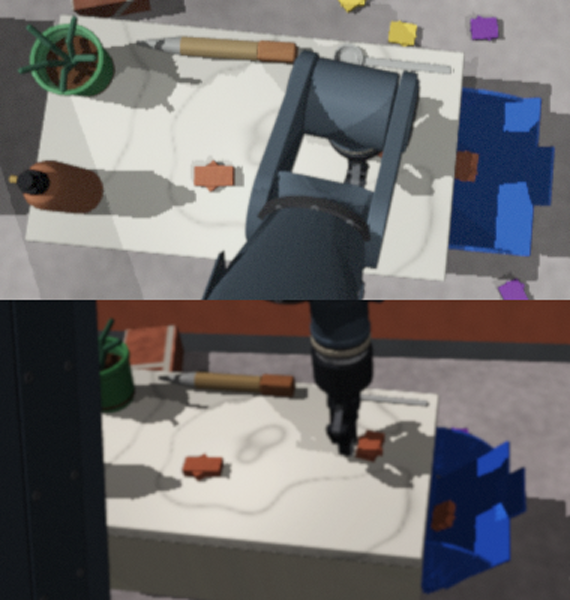

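arm_command(
  rows=[
    [-0.1,-1.2,0,0],
    [-0.1,-1.2,0,0],
    [-0.1,-1.2,0,0],
    [-0.1,-1.2,0,0],
    [-0.1,-1.2,0,0],
    [-0.1,-1,0,0],
    [-0.1,-1,0,0],
    [-0.1,-1,0,0],
    [-0.1,-1,0,0],
    [-0.1,-1,0,0],
    [-0.1,-1,0,0],
    [0,-1,0,0],
  ],
)

```text
time: 7.93
tool_pos: [0.53, -0.1202, 0.2103]
tcp_rot: [0.737, 0.676, -0.0, -0.0]
ft_force: [-0.8, -0.4, -0.8]
finger_gap: 0.0194
```

```bash
python3 - <<'E'
from meas import *
s=arm.read_state(); print(s['time'],s['tool_pos'],s['ft_force'])
f=arm.grab_frame('top'); 
g=arm.grab_frame('side')
shards(f); shards(g)
a=cv2.cvtColor(f['pixels'],cv2.COLOR_RGB2BGR)[150:350,60:440]; b=cv2.cvtColor(g['pixels'],cv2.COLOR_RGB2BGR)[150:350,60:440]
cv2.imwrite('pics/c4.png',cv2.resize(np.vstack([a,b]),None,fx=1.5,fy=1.5,interpolation=cv2.INTER_CUBIC))
E
```

```text
7.9333 [ 0.52996572 -0.12023562  0.21028291] [-0.82228092 -0.44268753 -0.75340506]
blob px [202. 267.] 354 mean [0.4949 0.2001 0.1941] x [0.48  0.511] y [0.176 0.223] z [0.19  0.194 0.197]
blob px [244. 205.] 204 mean [0.6471 0.1249 0.2058] x [0.64  0.664] y [0.101 0.146] z [0.195 0.206 0.209]
blob px [196. 261.] 279 mean [0.487  0.1978 0.1946] x [0.474 0.504] y [0.176 0.218] z [0.186 0.195 0.197]
blob px [355. 290.] 294 mean [ 0.5163 -0.1318  0.0789] x [0.503 0.549] y [-0.148 -0.117] z [0.056 0.079 0.091]
```

View pics/c4.png

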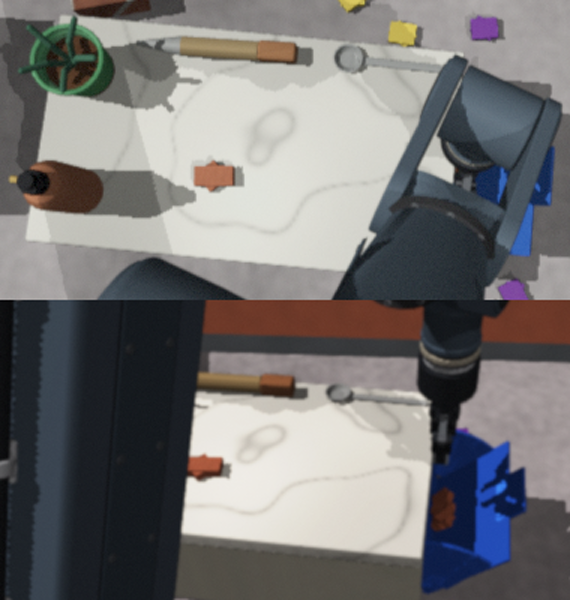

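arm_command(
  rows=[
    [0,1,2,0],
    [-0.3,3.4,2,0],
    [-0.35,3.6,0,0],
    [-0.35,3.6,0,0],
    [-0.35,3.6,0,0],
    [-0.35,3.6,0,0],
    [-0.35,3.6,0,0],
    [-0.35,3.6,0,0],
    [-0.35,3.6,0,0],
    [-0.35,3.6,0,0],
    [-0.3,3.2,0,0],
    [0,0,0,0],
  ],
)

```text
time: 9.03
tool_pos: [0.495, 0.2502, 0.2505]
tcp_rot: [0.735, 0.678, 0.001, -0.001]
ft_force: [1.7, -0.6, 0.4]
finger_gap: 0.0192
```

```bash
python3 - <<'E'
from meas import *
s=arm.read_state(); print(s['time'],s['tool_pos'],s['ft_force'])
f=arm.grab_frame('top'); 
g=arm.grab_frame('side')
shards(f); shards(g)
a=cv2.cvtColor(f['pixels'],cv2.COLOR_RGB2BGR)[150:350,60:440]; b=cv2.cvtColor(g['pixels'],cv2.COLOR_RGB2BGR)[150:350,60:440]
cv2.imwrite('pics/c5.png',cv2.resize(np.vstack([a,b]),None,fx=1.5,fy=1.5,interpolation=cv2.INTER_CUBIC))
E
```

```text
9.0333 [0.49498436 0.25023505 0.25045598] [ 1.72526425 -0.62657698  0.43215613]
blob px [371. 257.] 299 mean [ 0.5299 -0.1322  0.0815] x [0.507 0.557] y [-0.146 -0.119] z [0.068 0.082 0.091]
blob px [202. 267.] 351 mean [0.495  0.2005 0.1941] x [0.48 0.51] y [0.175 0.223] z [0.191 0.194 0.197]
blob px [245. 206.] 254 mean [0.6452 0.1224 0.2055] x [0.641 0.664] y [0.101 0.146] z [0.188 0.205 0.209]
blob px [195. 261.] 296 mean [0.4858 0.1989 0.1946] x [0.474 0.503] y [0.176 0.222] z [0.185 0.195 0.197]
blob px [358. 291.] 151 mean [ 0.5128 -0.1376  0.0763] x [0.503 0.544] y [-0.148 -0.122] z [0.059 0.076 0.091]
```

View pics/c5.png

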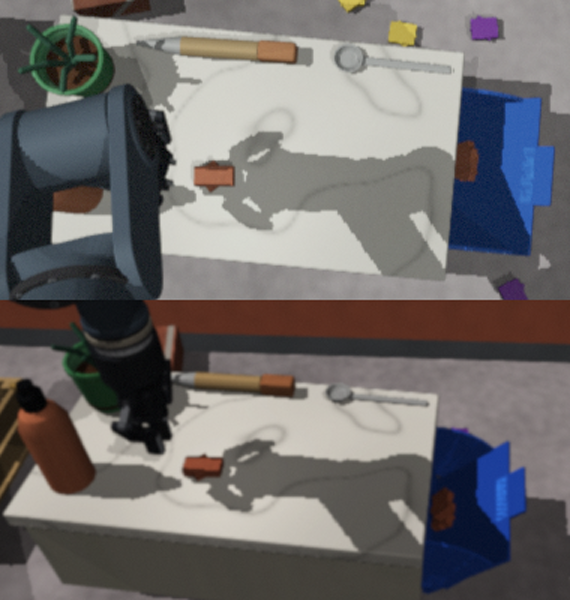

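arm_command(
  rows=[
    [0,0,-2,0],
    [0,0,-1,0],
    [0,0,-1,0],
    [-0.1,-1.2,0,0],
    [-0.1,-1.2,0,0],
    [-0.1,-1.2,0,0],
    [-0.1,-1.2,0,0],
    [-0.1,-1.2,0,0],
    [-0.1,-1.2,0,0],
    [-0.1,-1.2,0,0],
    [-0.1,-1.2,0,0],
    [-0.1,-1.2,0,0],
  ],
)

```text
time: 10.13
tool_pos: [0.4872, 0.1354, 0.2105]
tcp_rot: [0.737, 0.676, 0.0, 0.0]
ft_force: [0.7, 0.7, -0.8]
finger_gap: 0.0189
```

arm_command(
  rows=[
    [-0.1,-1.2,0,0],
    [-0.1,-1.2,0,0],
    [-0.1,-1.2,0,0],
    [-0.1,-1.2,0,0],
    [-0.1,-1.2,0,0],
    [-0.1,-1.2,0,0],
    [-0.1,-1.2,0,0],
    [-0.1,-1.2,0,0],
  ],
)

```text
time: 10.8
tool_pos: [0.479, 0.0396, 0.2103]
tcp_rot: [0.737, 0.676, -0.0, -0.0]
ft_force: [1.1, 0.3, -0.7]
finger_gap: 0.0193
```

```bash
python3 - <<'E'
from meas import *
s=arm.read_state(); print(s['time'],s['tool_pos'],s['ft_force'])
f=arm.grab_frame('top'); 
g=arm.grab_frame('side')
shards(f); shards(g)
a=cv2.cvtColor(f['pixels'],cv2.COLOR_RGB2BGR)[150:350,60:440]; b=cv2.cvtColor(g['pixels'],cv2.COLOR_RGB2BGR)[150:350,60:440]
cv2.imwrite('pics/c6.png',cv2.resize(np.vstack([a,b]),None,fx=1.5,fy=1.5,interpolation=cv2.INTER_CUBIC))
E
```

```text
10.8 [0.47903858 0.03957166 0.21027563] [ 1.07354207  0.32779094 -0.68193223]
blob px [370. 257.] 298 mean [ 0.53   -0.1315  0.0819] x [0.507 0.557] y [-0.146 -0.119] z [0.069 0.082 0.091]
blob px [315. 280.] 35 mean [ 0.47   -0.0164  0.1947] x [0.452 0.485] y [-0.019 -0.013] z [0.191 0.195 0.496]
blob px [239. 204.] 92 mean [0.6476 0.135  0.2067] x [0.473 0.664] y [0.075 0.147] z [0.201 0.207 0.21 ]
blob px [292. 271.] 326 mean [0.4686 0.0014 0.1949] x [0.456 0.488] y [-0.023  0.025] z [0.186 0.195 0.197]
blob px [357. 292.] 168 mean [ 0.5125 -0.1371  0.0751] x [0.502 0.543] y [-0.148 -0.122] z [0.059 0.075 0.091]
```

View pics/c6.png

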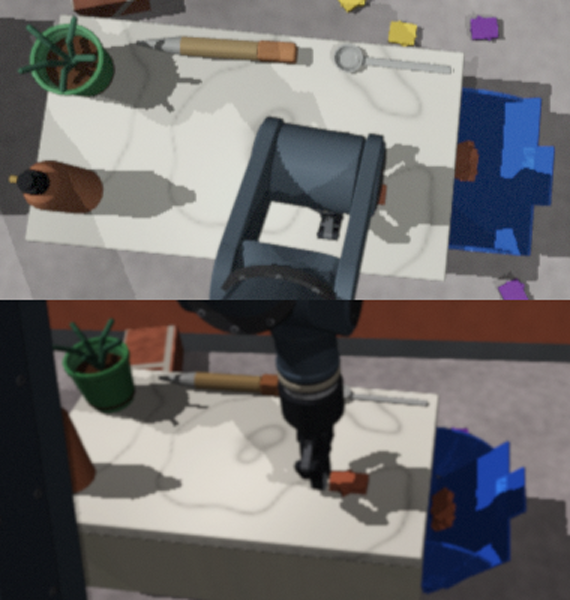

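arm_command(
  rows=[
    [-0.1,-1.2,0,0],
    [-0.1,-1.2,0,0],
    [-0.1,-1.2,0,0],
    [-0.1,-1.2,0,0],
    [-0.1,-1.2,0,0],
    [-0.1,-1.2,0,0],
    [-0.1,-1.2,0,0],
    [0,-1,0,0],
    [-0.1,-1,0,0],
    [-0.1,-1,0,0],
    [-0.1,-1,0,0],
    [-0.1,-1,0,0],
  ],
)

```text
time: 11.9
tool_pos: [0.4681, -0.0941, 0.2103]
tcp_rot: [0.737, 0.676, -0.0, -0.0]
ft_force: [0.1, 0.3, 0.3]
finger_gap: 0.0189
```

arm_command(
  rows=[
    [-0.1,-1,0,0],
    [-0.1,-1,0,0],
    [0,-0.5,0,0],
    [0,0,0,0],
  ],
)

```text
time: 12.23
tool_pos: [0.4665, -0.1197, 0.2104]
tcp_rot: [0.737, 0.676, 0.0, 0.0]
ft_force: [-0.9, 0.3, -0.4]
finger_gap: 0.0191
```

```bash
python3 - <<'E'
from meas import *
s=arm.read_state(); print(s['time'],s['tool_pos'],s['ft_force'])
f=arm.grab_frame('top'); 
g=arm.grab_frame('side')
shards(f); shards(g)
a=cv2.cvtColor(f['pixels'],cv2.COLOR_RGB2BGR)[150:350,60:440]; b=cv2.cvtColor(g['pixels'],cv2.COLOR_RGB2BGR)[150:350,60:440]
cv2.imwrite('pics/c7.png',cv2.resize(np.vstack([a,b]),None,fx=1.5,fy=1.5,interpolation=cv2.INTER_CUBIC))
E
```

```text
12.2333 [ 0.46645482 -0.11967433  0.21036021] [-0.905791    0.29784506 -0.41097874]
blob px [244. 205.] 204 mean [0.6471 0.1256 0.2058] x [0.641 0.663] y [0.101 0.147] z [0.193 0.206 0.208]
blob px [355. 292.] 243 mean [ 0.5137 -0.1323  0.0764] x [0.503 0.543] y [-0.148 -0.116] z [0.055 0.076 0.091]
blob px [361. 309.] 52 mean [ 0.4675 -0.143   0.081 ] x [0.457 0.474] y [-0.152 -0.13 ] z [0.072 0.081 0.086]
```

View pics/c7.png

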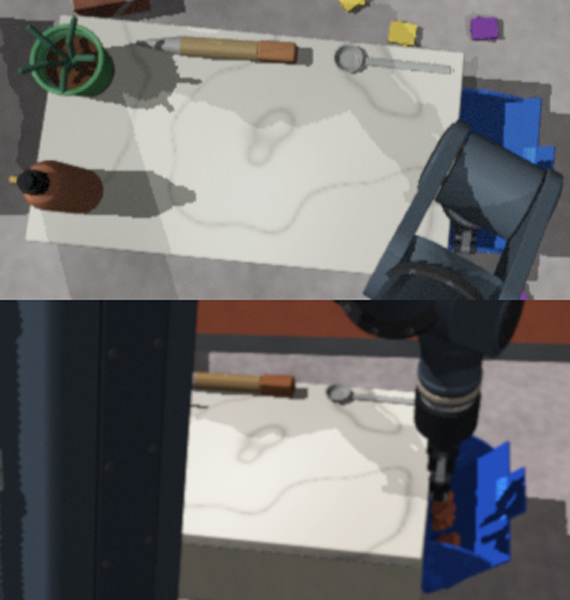

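arm_command(
  rows=[
    [0,0,2,0],
    [0.5,-2.6,1,0],
    [0.5,-2.6,0,0],
    [0.5,-2.6,0,0],
    [0.5,-2.6,0,0],
    [0.5,-2.6,0,0],
    [0.5,-2.6,0,0],
    [0.5,-2.6,0,0],
    [0,0,0,0],
  ],
)

```text
time: 13.08
tool_pos: [0.5028, -0.3051, 0.2405]
tcp_rot: [0.738, 0.675, -0.0, 0.003]
ft_force: [1.0, -0.7, 1.3]
finger_gap: 0.0191
```

```bash
python3 - <<'E'
from meas import *
s=arm.read_state(); print(s['time'],s['tool_pos'],s['ft_force'])
f=arm.grab_frame('top'); 
g=arm.grab_frame('side')
shards(f); shards(g)
for fr in (f,g):
  print([(np.round(cam2w(fr,d['position']),3).tolist(),round(d['score'],2)) for d in arm.place_of('bin_tab',fr)])
  print([(np.round(cam2w(fr,d['position']),3).tolist(),round(d['score'],2)) for d in arm.place_of('shard_a',fr)])
w=arm.grab_frame('wrist'); save(w,'w8.png')
a=cv2.cvtColor(f['pixels'],cv2.COLOR_RGB2BGR)[150:350,260:500]; b=cv2.cvtColor(g['pixels'],cv2.COLOR_RGB2BGR)[200:400,260:500]
cv2.imwrite('pics/c8.png',cv2.resize(np.hstack([a,b]),None,fx=1.66,fy=1.66,interpolation=cv2.INTER_CUBIC))
E
```

```text
13.0833 [ 0.50284307 -0.30506915  0.24045775] [ 1.02077527 -0.70424321  1.25118949]
blob px [371. 257.] 305 mean [ 0.53   -0.1321  0.0814] x [0.507 0.557] y [-0.146 -0.118] z [0.068 0.081 0.091]
blob px [371. 288.] 240 mean [ 0.4663 -0.1338  0.0715] x [0.449 0.484] y [-0.152 -0.116] z [0.056 0.071 0.084]
blob px [355. 290.] 315 mean [ 0.5161 -0.1308  0.0782] x [0.503 0.552] y [-0.148 -0.116] z [0.056 0.078 0.091]
blob px [360. 309.] 56 mean [ 0.4683 -0.1428  0.0805] x [0.458 0.477] y [-0.152 -0.129] z [0.07  0.081 0.085]
[([0.508, -0.238, 0.154], 0.68)]
[([0.731, -0.039, 0.0], 0.76), ([0.744, -0.165, 0.0], 0.69), ([0.791, 0.04, -0.002], 0.65), ([0.533, -0.123, 0.08], 0.62), ([0.34, -0.204, 0.0], 0.53), ([0.471, -0.126, 0.063], 0.52), ([0.529, -0.126, 0.06], 0.49), ([0.515, -0.116, 0.029], 0.38)]
[([0.507, -0.243, 0.153], 0.95)]
[([0.342, -0.208, 0.004], 0.79), ([0.536, -0.125, 0.084], 0.78), ([0.524, -0.13, 0.06], 0.53), ([0.463, -0.13, 0.072], 0.52), ([0.746, -0.163, 0.005], 0.48)]
```

View pics/c8.png

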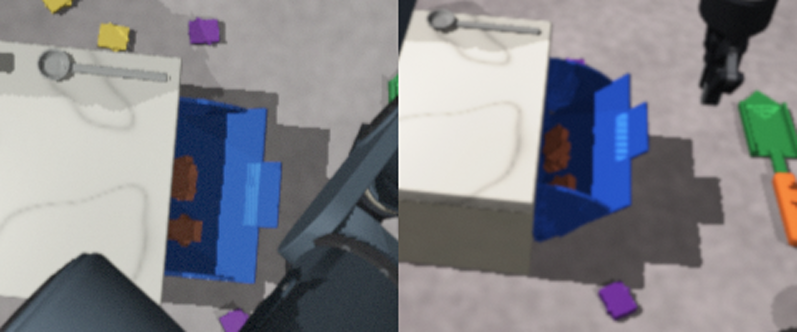

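View pics/w8.png

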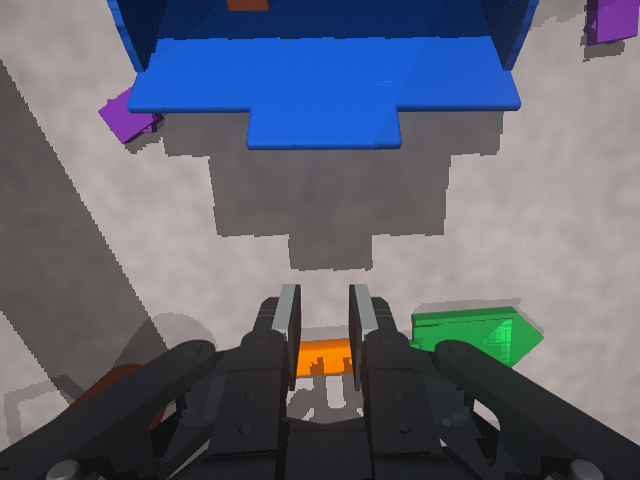

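arm_command(
  rows=[
    [0,0,-1.9,0],
    [0,0,-1.9,0],
    [0,0,-1.9,0],
    [0,0,-1.9,0],
    [0.1,1.2,0,0],
    [0.1,1.2,0,0],
    [0.1,1.2,0,0],
    [0,0.5,0,0],
    [0,0,0,0],
  ],
)

```text
time: 14.18
tool_pos: [0.5047, -0.2572, 0.1656]
tcp_rot: [0.736, 0.677, 0.0, 0.001]
ft_force: [-0.0, -0.3, 0.6]
finger_gap: 0.0196
```

```bash
python3 - <<'E'
from meas import *
s=arm.read_state(); print(s['time'],s['tool_pos'],s['ft_force'])
g=arm.grab_frame('side'); save(g,'s9.png'); P=cloud(g)
t=s['tool_pos']; m=(np.linalg.norm(P[...,:2]-t[:2],axis=-1)<0.04)&(P[...,2]>0.1)&(P[...,2]<t[2])
hsv=cv2.cvtColor(g['pixels'],cv2.COLOR_RGB2HSV); d=m&(hsv[...,2]<90)&(hsv[...,1]<120)
print('lowest finger z', np.round(np.sort(P[d][:,2])[:8],3))
b=cv2.cvtColor(g['pixels'],cv2.COLOR_RGB2BGR)[200:400,300:560]
cv2.imwrite('pics/c9.png',cv2.resize(b,None,fx=3,fy=3,interpolation=cv2.INTER_CUBIC))
E
```

```text
14.1833 [ 0.50466222 -0.25723584  0.16562481] [-0.03737221 -0.34760433  0.57076345]
lowest finger z [0.141 0.143 0.143 0.144 0.147 0.148 0.149 0.149]
```

View pics/c9.png

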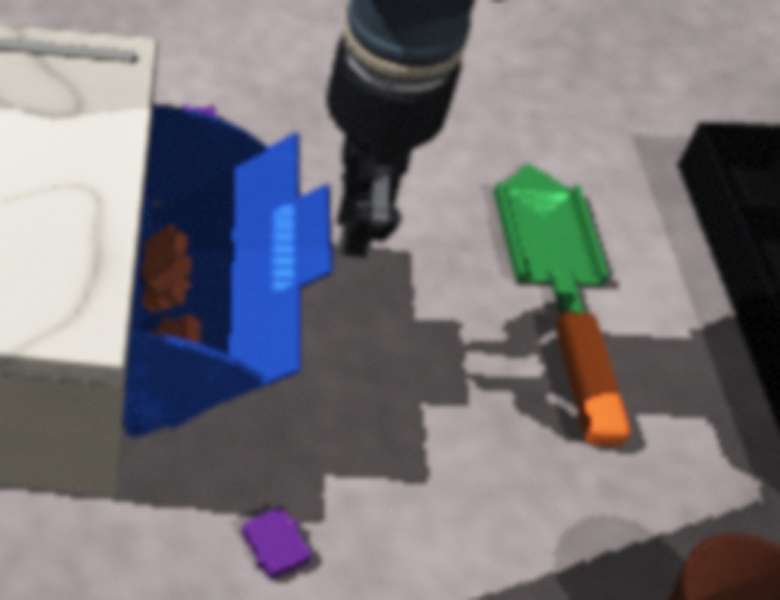

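arm_command(
  rows=[
    [0,0,-0.7,0],
    [0.05,0.8,0.2,0],
    [0.05,0.8,0.4,0],
    [0.05,0.8,0.4,0],
    [0.05,0.8,0.4,0],
    [0.05,0.8,0.4,0],
    [0.05,0.8,0.4,0],
    [0.05,0.8,0.4,0],
    [0.05,0.8,0.4,0],
  ],
)

```text
time: 14.98
tool_pos: [0.5095, -0.1966, 0.1886]
tcp_rot: [0.737, 0.676, 0.0, 0.002]
ft_force: [2.0, -2.5, 1.4]
finger_gap: 0.019
```

```bash
python3 - <<'E'
from meas import *
s=arm.read_state(); print(s['time'],s['tool_pos'],s['ft_force'])
g=arm.grab_frame('side')
print([(np.round(cam2w(g,d['position']),3).tolist(),round(d['score'],2)) for d in arm.place_of('bin_tab',g)])
b=cv2.cvtColor(g['pixels'],cv2.COLOR_RGB2BGR)[200:400,300:560]
cv2.imwrite('pics/c10.png',cv2.resize(b,None,fx=3,fy=3,interpolation=cv2.INTER_CUBIC))
E
```

```text
14.9833 [ 0.50950164 -0.19657488  0.18857464] [ 2.01514522 -2.52260781  1.44371911]
[([0.511, -0.184, 0.19], 0.93)]
```

View pics/c10.png

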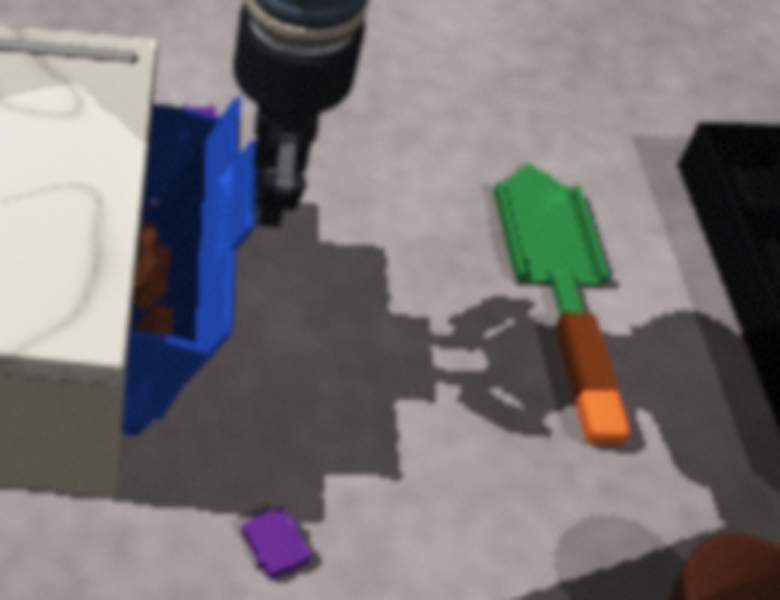

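arm_command(
  rows=[
    [0.05,0.6,0.1,0],
    [0.05,0.6,0.1,0],
    [0.05,0.6,0,0],
    [0.05,0.6,0,0],
    [0.05,0.6,0,0],
    [0.05,0.6,0,0],
    [0.05,0.6,0,0],
    [0,0.6,0,0],
    [0,0.5,0,0],
  ],
)

```text
time: 15.83
tool_pos: [0.5122, -0.1419, 0.1905]
tcp_rot: [0.737, 0.676, 0.0, 0.001]
ft_force: [-1.5, -2.6, 10.9]
finger_gap: 0.0188
```

```bash
python3 - <<'E'
from meas import *
s=arm.read_state(); print(s['time'],s['tool_pos'],s['ft_force'])
g=arm.grab_frame('side')
print([(np.round(cam2w(g,d['position']),3).tolist(),round(d['score'],2)) for d in arm.place_of('bin_tab',g)])
b=cv2.cvtColor(g['pixels'],cv2.COLOR_RGB2BGR)[180:380,260:520]
cv2.imwrite('pics/c11.png',cv2.resize(b,None,fx=3,fy=3,interpolation=cv2.INTER_CUBIC))
E
```

```text
15.8333 [ 0.51223728 -0.14194108  0.19051032] [-1.51994122 -2.61232505 10.93563427]
[([0.514, -0.13, 0.202], 0.83)]
```

View pics/c11.png

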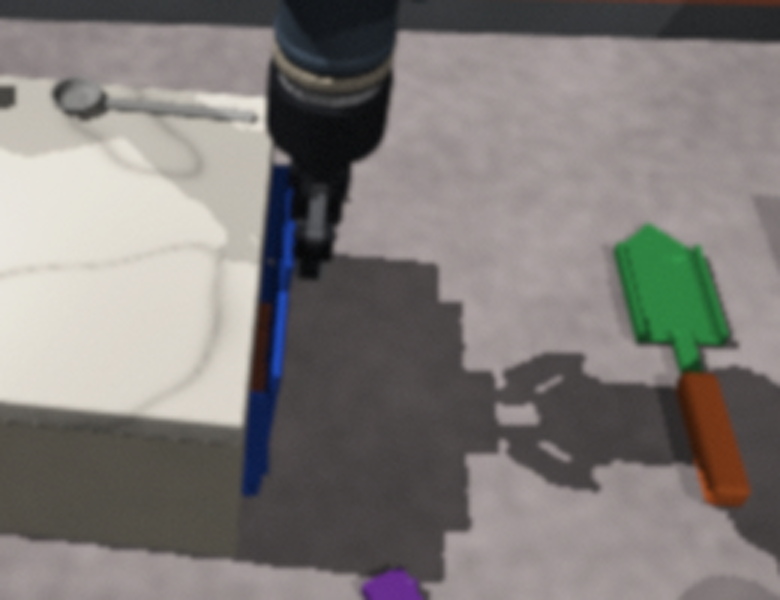

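arm_command(
  rows=[
    [0,-0.3,0.4,0],
    [0,0,0.5,0],
    [0,0,0.5,0],
    [0,0.3,0,0],
    [0,0.2,0,0],
    [0,0,0,0],
  ],
)

```text
time: 16.43
tool_pos: [0.5117, -0.14, 0.2033]
tcp_rot: [0.737, 0.676, 0.0, 0.0]
ft_force: [0.5, -0.3, 0.2]
finger_gap: 0.0194
```

arm_command(
  rows=[
    [0,0.2,0,0],
    [0,0.2,0,0],
    [0,0.2,0,0],
    [0,0.2,0,0],
    [0,0,0,0],
  ],
)

```text
time: 16.85
tool_pos: [0.512, -0.1326, 0.2033]
tcp_rot: [0.737, 0.676, -0.0, 0.001]
ft_force: [1.6, -4.1, 0.4]
finger_gap: 0.0193
```

arm_command(
  rows=[
    [0,0.15,0,0],
    [0,0.15,0,0],
    [0,0,0,0],
  ],
)

```text
time: 17.1
tool_pos: [0.5121, -0.1323, 0.2034]
tcp_rot: [0.736, 0.677, -0.002, 0.003]
ft_force: [-1.9, -11.9, -1.9]
finger_gap: 0.0191
```

```bash
python3 - <<'E'
from meas import *
s=arm.read_state(); print(s['time'],s['tool_pos'],s['ft_force'])
g=arm.grab_frame('side')
print([(np.round(cam2w(g,d['position']),3).tolist(),round(d['score'],2)) for d in arm.place_of('bin_tab',g)])
b=cv2.cvtColor(g['pixels'],cv2.COLOR_RGB2BGR)[180:380,260:520]
cv2.imwrite('pics/c12.png',cv2.resize(b,None,fx=3,fy=3,interpolation=cv2.INTER_CUBIC))
E
```

```text
17.1 [ 0.51209786 -0.13233693  0.20342732] [ -1.90950632 -11.90406488  -1.87391071]
[([0.512, -0.122, 0.204], 0.86)]
```

View pics/c12.png

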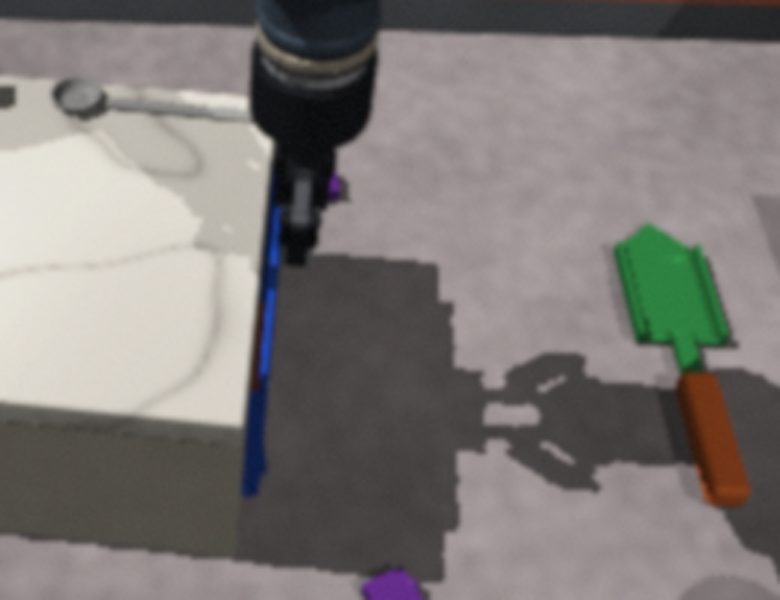

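```bash
python3 - <<'E'
from meas import *
g=arm.grab_frame('side'); P=cloud(g)
shards(g)
hsv=cv2.cvtColor(g['pixels'],cv2.COLOR_RGB2HSV)
m=((hsv[...,0]<14)|(hsv[...,0]>170))&(hsv[...,1]>90)&(hsv[...,2]>25)&(P[...,1]<-0.07)&(P[...,1]>-0.16)&(P[...,0]<0.65)&(P[...,0]>0.38)
v,u=np.nonzero(m); 
for a,b,p in list(zip(u,v,P[m]))[::3]: print(a,b,np.round(p,3))
# panel outer points (blue): fit
b=(hsv[...,0]>100)&(hsv[...,0]<125)&(hsv[...,1]>150)&(hsv[...,2]>40)&(P[...,1]<-0.08)&(P[...,1]>-0.3)
q=P[b]; d=q[:,:2]-np.array([0.516,-0.109]); ly=d@np.array([0.0785,0.9969]); lx=d@np.array([0.9969,-0.0785])
for z0 in np.arange(0.03,0.21,0.02):
    k=(q[:,2]>z0)&(q[:,2]<z0+0.02)
    if k.sum()>3: print('z%.2f'%z0,k.sum(),'ly',np.round(np.percentile(ly[k],[2,50,98]),4))
t=arm.grab_frame('top'); save(t,'t13.png'); shards(t)
print([(np.round(cam2w(t,d['position']),3).tolist(),round(d['score'],2)) for d in arm.place_of('bin_tab',t)])
print([(np.round(cam2w(t,d['position']),3).tolist(),round(d['score'],2)) for d in arm.place_of('bin_hinge',t)])
print([(np.round(cam2w(t,d['position']),3).tolist(),round(d['score'],2)) for d in arm.place_of('ledge_edge',t)])
E
```

```text
blob px [244. 205.] 197 mean [0.647  0.1253 0.2061] x [0.641 0.664] y [0.101 0.146] z [0.195 0.206 0.209]
368 96 [ 0.404 -0.113  0.6  ]
370 100 [ 0.401 -0.115  0.597]
372 103 [ 0.424 -0.12   0.58 ]
379 103 [ 0.413 -0.128  0.587]
384 104 [ 0.413 -0.134  0.586]
391 107 [ 0.415 -0.143  0.581]
396 110 [ 0.436 -0.153  0.565]
346 163 [ 0.502 -0.094  0.432]
347 166 [ 0.507 -0.096  0.423]
347 169 [ 0.506 -0.097  0.417]
390 171 [ 0.446 -0.159  0.46 ]
346 286 [ 0.531 -0.111  0.076]
346 289 [ 0.518 -0.111  0.082]
345 296 [ 0.507 -0.109  0.07 ]
345 299 [ 0.506 -0.11   0.061]
344 305 [ 0.465 -0.106  0.095]
344 307 [ 0.46  -0.106  0.093]
345 308 [ 0.459 -0.108  0.091]
z0.03 31 ly [-0.0102 -0.003  -0.0008]
z0.05 32 ly [-0.0123 -0.0056 -0.0016]
z0.07 38 ly [-0.0131 -0.0065 -0.0011]
z0.09 28 ly [-0.01   -0.0057 -0.0018]
z0.11 28 ly [-0.0108 -0.0065 -0.0025]
z0.13 28 ly [-0.0101 -0.0061 -0.0022]
z0.15 17 ly [-0.0109 -0.0089 -0.0039]
z0.17 98 ly [-0.0112 -0.0086 -0.0057]
z0.19 55 ly [-0.0111 -0.0074 -0.0053]
[([0.517, -0.117, 0.207], 0.52)]
[([0.651, -0.025, 0.182], 0.47)]
[]
```

View pics/t13.png

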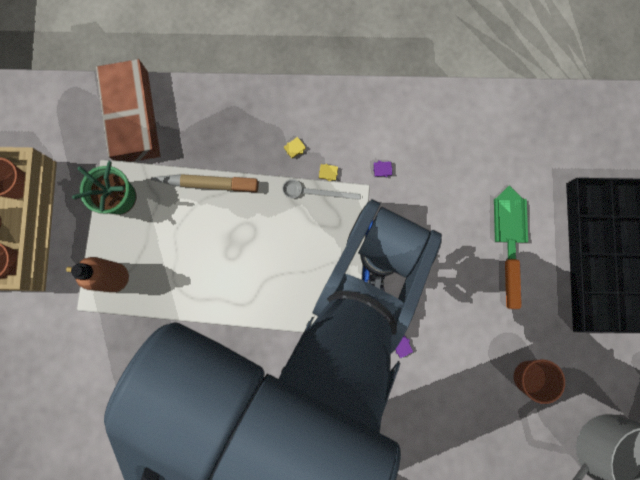

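arm_command(
  rows=[
    [0,0.15,0,0],
    [0,0.15,0,0],
    [0,0.1,0,0],
    [0,0,0,0],
    [0,0,0,0],
  ],
)

```text
time: 17.87
tool_pos: [0.5122, -0.1321, 0.2035]
tcp_rot: [0.736, 0.677, -0.004, 0.005]
ft_force: [-4.0, -21.6, -3.4]
finger_gap: 0.0191
```

arm_command(
  rows=[
    [0,-0.5,0,0],
    [0,-0.5,0,0],
    [0,-1,0,0],
    [0,-2,0,0],
    [0,-2,0,0],
    [0,-3,0,0],
    [0,-3,0,0],
    [0,-1,2,0],
    [0,0,2,0],
    [0,0,2,0],
    [0,0,0,0],
  ],
)

```text
time: 18.78
tool_pos: [0.5134, -0.2566, 0.2669]
tcp_rot: [0.737, 0.676, 0.001, 0.003]
ft_force: [0.0, -0.2, 0.2]
finger_gap: 0.0194
```

```bash
python3 - <<'E'
from meas import *
s=arm.read_state(); print(s['time'],s['tool_pos'],s['ft_force'])
g=arm.grab_frame('side'); P=cloud(g)
t=arm.grab_frame('top'); save(t,'t14.png')
pl=lambda n,fr:[(np.round(cam2w(fr,d['position']),3).tolist(),round(d['score'],2)) for d in arm.place_of(n,fr)]
for n in ('bin_tab','bin_hinge','ledge_edge','planter','mister','spoon','dibber','trowel','shard_a'): print(n,'top',pl(n,t),'side',pl(n,g))
for fr in (g,t):
    P=cloud(fr); hsv=cv2.cvtColor(fr['pixels'],cv2.COLOR_RGB2HSV)
    b=(hsv[...,0]>100)&(hsv[...,0]<125)&(hsv[...,1]>150)&(hsv[...,2]>40)&(P[...,1]<-0.08)&(P[...,1]>-0.3)
    q=P[b]; d=q[:,:2]-np.array([0.516,-0.109]); ly=d@np.array([0.0785,0.9969])
    for z0 in np.arange(0.03,0.21,0.03):
        k=(q[:,2]>z0)&(q[:,2]<z0+0.03)
        if k.sum()>3: print('z%.2f'%z0,k.sum(),'ly',np.round(np.percentile(ly[k],[2,50,98]),4))
b=cv2.cvtColor(g['pixels'],cv2.COLOR_RGB2BGR)[180:380,260:520]; a=cv2.cvtColor(t['pixels'],cv2.COLOR_RGB2BGR)[150:350,260:520]
cv2.imwrite('pics/c14.png',cv2.resize(np.hstack([a,b]),None,fx=1.53,fy=1.53,interpolation=cv2.INTER_CUBIC))
E
```

```text
18.7833 [ 0.51336612 -0.25661634  0.26686783] [ 0.01001121 -0.18890224  0.20120653]
bin_tab top [([0.52, -0.118, 0.205], 0.78), ([0.475, 0.369, 0.179], 0.32)] side [([0.514, -0.122, 0.201], 0.91)]
bin_hinge top [] side [([0.513, -0.113, 0.03], 0.58)]
ledge_edge top [([0.516, -0.105, 0.177], 0.78)] side [([0.518, -0.109, 0.182], 0.97)]
planter top [([0.624, 0.374, 0.178], 0.77)] side []
mister top [] side []
spoon top [([0.648, -0.022, 0.182], 0.96)] side []
dibber top [([0.666, 0.212, 0.182], 0.74)] side []
trowel top [] side [([0.575, -0.457, -0.003], 0.87)]
shard_a top [([0.79, 0.042, 0.002], 0.57), ([0.732, -0.038, -0.0], 0.54), ([0.746, -0.163, 0.002], 0.49)] side [([0.744, -0.165, 0.003], 0.69), ([0.341, -0.209, 0.003], 0.66), ([0.526, -0.104, 0.058], 0.58), ([0.467, -0.097, 0.071], 0.48)]
z0.03 46 ly [-0.0102 -0.0036 -0.0008]
z0.06 61 ly [-0.0132 -0.0065 -0.0012]
z0.09 42 ly [-0.01   -0.0053 -0.0016]
z0.12 48 ly [-0.0106 -0.0059 -0.0024]
z0.15 99 ly [-0.0113 -0.0086 -0.0041]
z0.18 130 ly [-0.011  -0.0082 -0.0054]
z0.09 26 ly [-0.0064 -0.0062 -0.006 ]
z0.12 102 ly [-0.0065 -0.0062 -0.0058]
z0.15 239 ly [-0.0107 -0.0066 -0.0059]
z0.18 169 ly [-0.0107 -0.0079 -0.006 ]
```

View pics/c14.png

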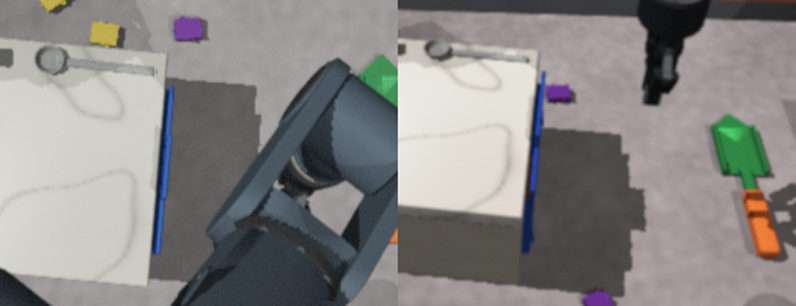

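```bash
python3 - <<'E'
from h import *
print(arm.close_job()); s=arm.read_state(); print(s['time'],s['tool_pos'],s['ft_force'])
E
```

```text
the job is handed in; nothing more can be done
None
the job is handed in; nothing more can be done
```

I swept the three terracotta pieces one at a time along the marble and over its end into the open bin. I then pushed the bin shut with the fingertips, backed the arm clear and handed the job in at about 19 s.

- **Pieces:** before shutting, both cameras placed all three in the bin, two of them stacked. After shutting, two could still be seen through the gap; the third was hidden in the stack. None remained on the marble, and only the purple and yellow look-alikes showed on the work surface.
- **Bin:** the front panel stands upright 6 mm beyond the marble's end at every height I could measure. It did not move under a final push of about 22 N, so I take it as fully shut.
- **Forces:** the highest wrist force I saw was about 22 N. Partway through shutting, the fingers took an upward force of 11 N, probably the tab's top edge catching on the finger. I raised the tool and carried on.
- **Other things:** the planter, spoon, dibber and trowel measured where they started, within a few mm.
- **Not confirmed:** the last pass did not detect the mister at all. It showed at its starting place in the overhead picture taken just before the final push, and the arm did not go near it after that. The two cameras disagreed by 4–8 mm in places, so I worked between them.

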